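Refit the missing knob on a salvaged gas hob and hold its tap pressed in

TASK

Swing the glass lid of the two-burner hob up and gently back onto its stop. Then take the loose bar-grip knob from the bench, turn it so that its D-shaped bore matches the bare tap spindle, push it fully home on the spindle and press the tap in against its spring to the bottom, as for lighting the burner. The job finishes while the knob is still held in the gripper and kept pressed in; leave the other things on the bench alone.

Things in the scene. Friction and masses are not known exactly. Their poses are not given: they have to be found in the camera images.
- hob: Fixed gas hob, 240 deep (x) by 400 wide by 75 mm high, an open tray with its floor 22 mm above the bench; its front faces the robot's left. Origin under its centre, x to its back. Pan supports 65 mm high begin 31 mm ahead of the middle. Two taps 75 mm ahead of the middle, 55 mm either side: one is a bare brass spindle (side varies), the other has its knob fitted (top at 66 mm).
- lid (a joint): Angle of the hob's hinged glass lid (rad): 0 shut and level, 1.70 leaning back on its stop, just past upright. Sprung friction hinge: the lid stays wherever it is left; 2 to 4 N at the tab moves it. Starts 0 to 0.25.
- lid_tab (a point): Middle of the front edge of the lid's steel finger tab, 110 mm wide, 5 mm thick, 255 mm from the hinge line. Lid shut: 79 mm above the bench, 25 mm in front of the hob's wall, free below. x points along the lid to the hinge, z out of its upper face. The glass (376 mm wide, 4 mm thick) reaches to 222 mm from the hinge; fingertips may push its underside.
- lid_hinge (a point): Middle of the lid's hinge line, which runs along the hob's y: 110 mm behind the hob's middle, 79 mm above the bench; axes as the hob's.
- knob: Loose black cooker knob, skirt down on the bench; 34 mm high, about 45 g. Origin: centre of its underside, z up. Skirt 45 mm across, 8 mm high; on it a grip bar along x, 42 long, 20 mm wide, up to the top, nose and white line at +x. Bore from below on the axis, 14 mm wide, 16 mm deep, mouth chamfered 2.5 mm; from 8 mm in it is D-shaped, flat wall 2 mm from the axis on the nose side.
- knob_nose (a point): Tip of the knob's pointed nose: 28 mm along the knob's x from its axis, 25 mm above its underside; with the knob on the spindle the nose points where the spindle's flat faces.
- spindle_tip (a point): Top centre of the bare brass spindle, 48 mm above the bench, z up. Round shaft of 12 mm; its top 9 mm is a D, flat 1 mm from the axis facing this +x, tip chamfered. The knob goes on only with its x along this x (about 10 degrees either way); home, its underside is 16 mm below the tip. Left set 0.3 to 1.9 rad anticlockwise (seen from above) from the hob's x; stiff to turn (0.12 Nm).
- spindle (a joint): How far the bare spindle is pressed in (m): 0 out, 0.006 at the bottom. Spring: 4.5 N to start, 10 N at the bottom; it springs back when let go.
- burner_cap: Loose spare burner cap, dark disc 54 mm in diameter, 10 mm high, origin under its centre. Leave alone.
- round_knob: Loose round radio knob without a bar, black, 38 mm in diameter, 21 mm high, origin under its centre. Leave alone.
- coupling: Loose brass hose coupling, 38 mm in diameter, 44 mm high, standing, origin under its centre. Leave alone.
- screwdriver: Screwdriver lying on the bench. Leave alone.
- wrench: Wrench lying on the bench. Leave alone.
- core: Concrete core, 70 mm in diameter, 75 mm high, standing. Leave alone.
- spool: White plastic spool, 90 mm in diameter, 50 mm high, standing. Leave alone.

How it is judged (in metres and radians):
On the way, in this order (a step that is already met when the one before it is completed fails the run):
1. the lid leans back on its stop (value of joint lid above 1.62 rad), for 0.3 s.
2. the knob is fully home on the spindle (z of knob in the frame of spindle_tip below -0.0145 m and horizontal distance between knob and spindle_tip below 0.0022 m and x of knob_nose in the frame of spindle_tip above 0.02 m), for 0.2 s.
At the end, for the whole second after the job is handed in: Through the last second: lid within 0.08 rad of its stop; knob home on the bare spindle (14.5 of 16 mm deep, within 2.2 mm of its axis, nose to the flat within 18 degrees, 7 degrees of upright); spindle held pressed in at least 4.2 of 6 mm by the knob in the fingers (all of step 2 and value of joint lid above 1.62 rad and angle between the x axis of knob and the x axis of spindle_tip, either way round below 0.32 rad and angle between knob's own z axis and vertical below 0.12 rad and value of joint spindle above 0.0042 m and contact force between the fingers and knob above 2 N); the arm keeps its last pose, push and grip.
It fails at once if the lid is slammed onto its stop (over 1.5 rad/s in the last 0.2 rad) (value of joint lid above 1.5 rad and velocity of joint lid above 1.5 rad/s).
It fails at once if a bystander is pushed out of its place by more than 30 mm (distance of any of burner_cap, round_knob, coupling, screwdriver, wrench, core, spool from where it was at the start of the episode above 0.03 m).
It also fails if it takes over 67 s, if anything falls off the work surface, if the arm or the gripper's body presses on something with over 40 N, if the wrist force passes 120 N, or if a joint passes its speed limit or range.

ROBOT

A 6-joint arm with a two-finger parallel gripper is mounted at the origin on the work surface. World frame = base frame: x ahead of the robot, y to its left, z up, the work surface at z = 0. Lengths are in mm, angles in rad, forces in N, time in s.
With the tool pointing down it reaches from about 275 to 750 mm from the base axis. Payload 10.2 kg.
Tool frame: the origin (TCP) lies midway between the tips of the shut fingers; the grasp point (between the pads) lies 19 mm behind it; z points along the fingers, y is the line along which they close (so a half turn about z gives the same grasp; the last joint's range is limited). The gripper opens to 85 mm and grips with 20 to 120 N. Pads are 22 mm wide; open, the fingers measure 114 mm over their backs; the gripper's body (76 mm by 85 mm) begins 54 mm behind the grasp point. The pads swing forward as they close: fully open they stand 13 mm farther back than shut.
Start: joints at [-1.474, 0.313, 1.498, -0, 1.331, -0.223], TCP at [165.035, -498.392, 231.294] pointing down, gripper open.
Joint ranges: [-2.94, 2.94], [-0.97, 2.17], [0.19, 2.56], [-1.23, 4.37], [0.02, 3.11], [-2.88, 2.88]. Speed limits (rad/s): [2.39, 2.39, 3.01, 3.14, 3.14, 3.14].

INTERFACE

Orientations are given as a unit quaternion [w, x, y, z].
In Python, from rig import ctrl gives the robot as it stands.
- The arm moves only by the tool send_rows, never from a script. Its argument "targets" is a list of rows, each a list of 7 numbers: the closure, from -1 (fully open) to 1 (shut), so that 0 is half open, then the shift along the tool's x, y, z in m, then the turn, a rotation vector about the tool's x, y, z in rad. In form: [[claw, dx, dy, dz, ax, ay, az], ...]. A call has exactly 10 rows; each row shifts and turns the commanded pose from where the row before left it, along the tool's axes as they then stand; what a row does not reach is not made up. A row lasts 1/8 s, in which the tool goes at most 62.5 mm and 10.7 degrees, less where a joint would pass 70% of its speed; a pose out of reach is approached as far as the arm can. A call with a gripper value outside its range is refused whole. The fingers move at their own pace and stop on an object; "squeeze" is the grip in N (left out, the last holds). Time passes only in rows, so rows that do not move let the fingers close, or fill a call up. It gives the time, the measured TCP pose, the force, the opening and the grip force at its end, in the units of the state.
- ctrl.sense(): the state, without advancing time (a new reading comes with each control period).
- ctrl.capture(name): name is "scene" or "top" or "wrist"; returns a dict with "img" (480x640x3 uint8, red, green, blue), "camera_matrix" (3x3 intrinsics, pixels), "R" (3x3) and "t" (3): a world point X has camera coordinates R X + t. Camera axes: x right, y down, z forward; pixel columns grow to the right and rows downward; lengths in mm; the calibration is good to about 2 mm. A picture is of the moment at which its call begins. There is no depth.
- ctrl.finish_job(): hands the job in; it is judged then, once.
Trained networks look in a picture, given as the dict that the camera call returned (one of the last four; its "shot" number tells which), for a name from the list of things; names that differ only in an ending like _2 or _b are one class to them, and where a whole thing is asked for, a point or a joint stands for the part that bears it (a point fixed in the world has none). Each returns a list of dicts, best first, with "score" (0 to 1); they miss things now and then, are a little off and sometimes report something else, mostly with a low value. They report only what shows in the picture. A call takes as long as a camera call.
- ctrl.boxes_of(query, picture): "extent" ([left, top, width, height] in pixels, round what is visible of it).
- ctrl.landmark_of(query, picture): "point" ([column, row] in pixels: a listed point, or the origin of a listed thing).
The state is a dict: "time_s": time; "joints": joint angles; "dq": joint speeds; "tau": joint torques, N m; "eef_pos": TCP position; "ee_rot": TCP orientation; "force": force on the tool from outside, world axes, zero at the start; "wrist_torque": the same for the moment, N m; "grip_width": opening from 0.0 (shut) to 1.0 (fully open); "grip_force": force on a finger pad.
Only numpy, scipy, OpenCV 4.12 (cv2) and the standard library are available. Lean on these libraries where they do the work, as an engineer would, in place of code of your own. Each camera call takes 0.05 s, during which the arm holds its last target. There are 200 camera calls.

## Working session

There is one attempt and no reset: what is moved stays moved. The work goes in short steps, Python scripts to look and compute and a tool call to move; the robot and the scene stay as the last step left them, time stands still between calls to the robot, and variables do not carry over. Pictures are saved under pics/ and viewed, at most 10 in all, crops included, and the job is handed in when it is done.

Besides the shell and the picture viewer there is one more tool, called after ">>>" as a command line: name --pt "numbers of a row" for each row, then --argument value for the rest. send_rows: Moves the arm, as the interface text tells. Its arguments: {"type":"object","properties":{"targets":{"type":"array"},"squeeze":{"type":"number"}},"required":["targets"]}

```bash
ls; mkdir -p pics
cat > h.py <<'E'
import numpy as np, cv2
from rig import ctrl
from scipy.spatial.transform import Rotation as Ro
def ray(p,px):
    K=np.array(p["camera_matrix"]);R=np.array(p["R"]);t=np.array(p["t"]).ravel()
    d=R.T@np.linalg.inv(K)@np.array([px[0],px[1],1.]);return -R.T@t,d
def onz(p,px,z):
    c,d=ray(p,px);return c+d*(z-c[2])/d[2]
def proj(p,X):
    q=np.array(p["R"])@np.array(X,float)+np.array(p["t"]).ravel();q=np.array(p["camera_matrix"])@q;return q[:2]/q[2]
def save(p,n,crop=None,s=1):
    im=p["img"][:,:,::-1]
    if crop: x,y,w,h=crop;im=im[y:y+h,x:x+w]
    cv2.imwrite("pics/"+n,cv2.resize(im,None,fx=s,fy=s,interpolation=cv2.INTER_CUBIC))
E
python3 - <<'E'
from h import *
np.set_printoptions(precision=1,suppress=True)
Z=dict(hob=0,lid_tab=79,lid_hinge=79,knob=0,knob_nose=25,spindle_tip=48,burner_cap=0,round_knob=0,coupling=0,screwdriver=0,wrench=0,core=0,spool=0)
ps={}
for c in("top","scene"):
    p=ctrl.capture(c);ps[c]=p
    print(c,p["t"])
    for n,z in Z.items():
        for r in ctrl.landmark_of(n,p)[:2]: print(n,round(r["score"],2),np.array(r["point"]),onz(p,r["point"],z))
cv2.imwrite("pics/a.png",cv2.resize(np.hstack([ps["top"]["img"],ps["scene"]["img"]])[:,:,::-1],(800,300)))
save(ps["top"],"top.png",None,1.25)
print(ctrl.sense())
E
```

```text
pics
top [-55.  555.4 950.1]
hob 0.59 [362.2 229.4] [ 593.  -138.4    0. ]
lid_tab 0.83 [295.7 225.4] [583.5  14.   79. ]
lid_hinge 0.62 [411.9 220.7] [ 599.1 -239.9   79. ]
knob_nose 0.84 [155.  217.1] [607.6 343.4  25. ]
burner_cap 0.78 [203.7 244.2] [550.2 233.5   0. ]
burner_cap 0.47 [147.5 280.2] [463.3 358.2   0. ]
round_knob 0.61 [205.9 292.7] [437.2 221.3   0. ]
round_knob 0.56 [506.6 238.9] [ 577.  -478.6    0. ]
coupling 0.73 [145.3 281.3] [460.7 363.    0. ]
screwdriver 0.75 [214.7 187.5] [688.3 215.9   0. ]
wrench 0.78 [509.3 316.3] [ 397.2 -475.9    0. ]
wrench 0.66 [155.2 220.7] [604.2 351.9   0. ]
core 0.63 [506.4 236.4] [ 582.9 -478.4    0. ]
spool 0.71 [361.5 229.7] [ 592.2 -136.7    0. ]
scene [ 245.6 -301.9 1746.5]
hob 0.91 [281.4 276.6] [ 588.2 -122.9    0. ]
lid_tab 0.68 [329.3 260.2] [547.5   1.1  79. ]
lid_hinge 0.72 [239.7 248.2] [ 595.3 -239.3   79. ]
knob 0.57 [451.9 323.5] [570.6 348.1   0. ]
burner_cap 0.6 [410.8 301.3] [540.3 232.5   0. ]
round_knob 0.54 [415.2 271.1] [434.3 219.5   0. ]
coupling 0.77 [466.4 292.8] [458.2 366.5   0. ]
coupling 0.66 [413.  271.5] [437.9 214.    0. ]
screwdriver 0.59 [389.7 343.6] [686.3 213.8   0. ]
wrench 0.74 [200.8 198.8] [ 391.1 -486.4    0. ]
wrench 0.57 [463.8 293.8] [464.1 360.5   0. ]
core 0.62 [171.8 242.8] [ 588.5 -473.     0. ]
core 0.6 [469.8 372.5] [694.  414.3   0. ]
spool 0.92 [474.9 374.5] [694.9 426.5   0. ]
spool 0.36 [448.9 328.2] [587.6 343.6   0. ]
{'time_s': 1.4, 'joints': array([-1.5,  0.3,  1.5, -0. ,  1.3, -0.2]), 'dq': array([ 0., -0., -0.,  0.,  0.,  0.]), 'tau': array([ -0. , -41.2, -26. ,  -0. ,   0. ,   0. ]), 'eef_pos': array([ 165. , -498.4,  231.3]), 'ee_rot': array([-0. ,  1. ,  0.2, -0. ]), 'force': array([-0.1, -0.2, -0.8]), 'wrist_torque': array([-0., -0., -0.]), 'grip_force': 0.0, 'grip_width': 1.0047842694079228}
```

View pics/top.png

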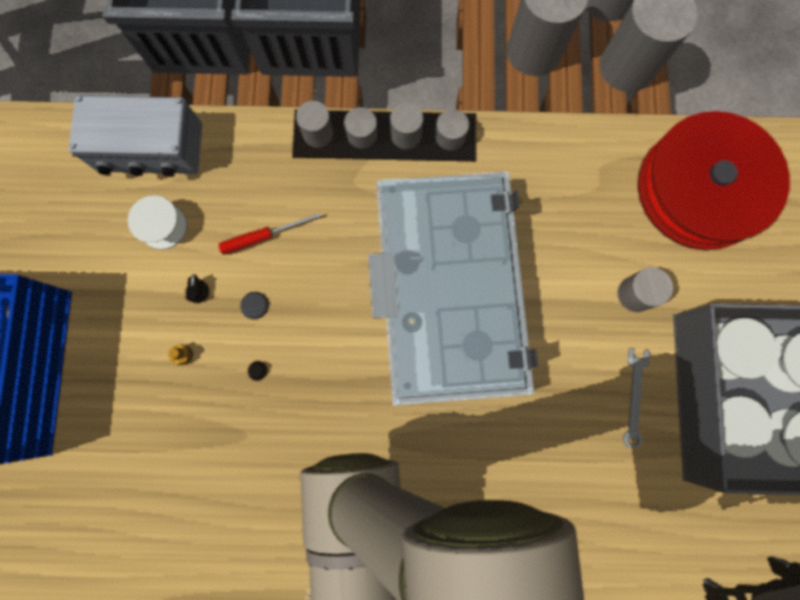

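View pics/a.png

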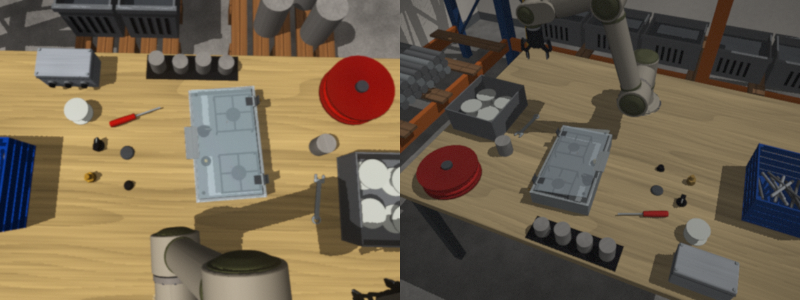

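The top view shows the hob at right of centre: tab at (296,225), spindle under the glass near (330,257) and fitted knob near (325,210). The loose knob is near (157,231) with its nose up in the image, about world +x.

Run:
```python
from h import *
np.set_printoptions(precision=1,suppress=True)
p=ctrl.capture("top");q=ctrl.capture("scene")
s=onz(p,(329.6,256.8),48);k=onz(p,(325,209.6),66)
print("spindle",s,"fitted",k, np.linalg.norm((s-k)[:2]))
d=(s-k)[:2];print("yaw from taps",np.degrees(np.arctan2(d[1],d[0])))
h1=onz(p,(505/1.25,202/1.25),84);h2=onz(p,(520/1.25,358/1.25),84);print(h1,h2)
hin=np.array([599.,-240,79])
for yaw in(-86.4,-84.5):
  u=np.array([np.cos(np.radians(yaw)),np.sin(np.radians(yaw)),0])
  for a in(0,.06,.12,.18,.25):
    X=hin-u*255*np.cos(a)+np.array([0,0,255*np.sin(a)]);print(yaw,a,X,proj(p,X),proj(q,X))
for pp,sz in((p,"top"),(q,"scene")):
  for n in("lid","lid_tab","knob"):
    for r in ctrl.boxes_of(n,pp)[:1]: print(sz,n,round(r["score"],2),np.array(r["extent"]))
  for n in ("lid_tab","lid_hinge","spindle_tip","knob","knob_nose"):
    for r in ctrl.landmark_of(n,pp)[:1]: print(sz,n,round(r["score"],2),np.array(r["point"]))
save(q,"s.png",(170,180,300,200),2.6)
```

```text
spindle [520.  -61.6  48. ] fitted [623.3 -49.3  66. ] 104.09883088926331
yaw from taps -173.21158420844802
[ 732.2 -223.2   84. ] [ 455.5 -245.6   84. ]
-86.4 0 [583.   14.5  79. ] [295.5 225.6] [329.6 271.3]
-86.4 0.06 [583.   14.   94.3] [295.3 224.2] [329.6 267.6]
-86.4 0.12 [583.1  12.7 109.5] [295.5 222.7] [329.3 263.7]
-86.4 0.18 [583.2  10.4 124.7] [296.2 221.2] [328.6 259.7]
-86.4 0.25 [583.5   6.6 142.1] [297.6 219.3] [327.3 254.8]
-84.5 0 [574.6  13.8  79. ] [295.7 229.4] [330.4 268.9]
-84.5 0.06 [574.6  13.4  94.3] [295.5 228.1] [330.4 265.2]
-84.5 0.12 [574.7  12.  109.5] [295.7 226.6] [330.1 261.3]
-84.5 0.18 [575.    9.7 124.7] [296.4 225.1] [329.4 257.3]
-84.5 0.25 [575.3   5.9 142.1] [297.8 223.3] [328.2 252.5]
top lid 0.85 [292.3 140.9 129.9 175. ]
top lid_tab 0.72 [296.  140.9 130.8 179.1]
top knob 0.65 [152.2 219.8  14.3  24.6]
top lid_tab 0.76 [296.3 227.7]
top lid_hinge 0.92 [411.1 220.8]
top spindle_tip 0.68 [131.4 182.7]
top knob 0.87 [159.5 231.2]
top knob_nose 0.77 [154.7 215.8]
scene lid 0.64 [217.  203.8 116.9 113. ]
scene lid_tab 0.65 [444.2 310.   16.   21.6]
scene knob 0.8 [442.7 307.6  17.7  27.4]
scene lid_tab 0.77 [328.3 260.2]
scene knob 0.6 [453.3 325.6]
scene knob_nose 0.67 [452.6 325.1]
```

View pics/s.png

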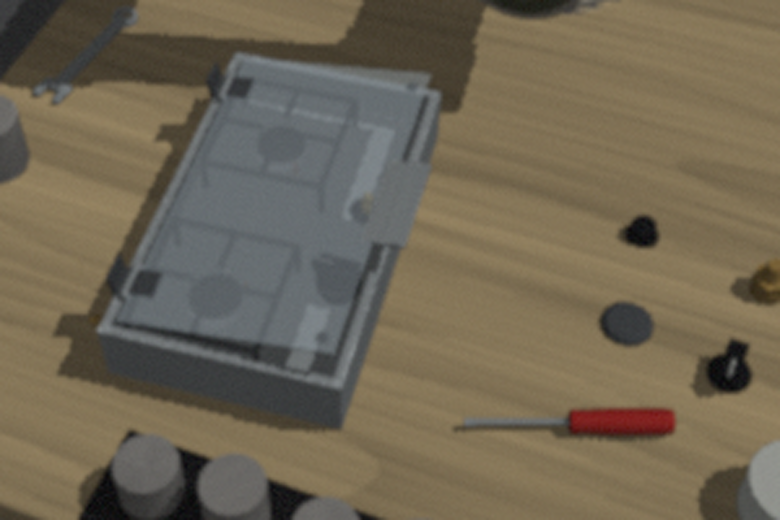

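>>> send_rows --pt "1 0 0 -0.02 0 0 0" --pt "1 0 0 -0.02 0 0 0" --pt "1 0 0 -0.02 0 0 0" --pt "1 0 0 -0.02 0 0 0" --pt "1 0 0 -0.02 0 0 0" --pt "1 0 0 -0.02 0 0 0" --pt "1 0 0 0 0 0 0" --pt "1 0 0 0 0 0 0" --pt "1 0 0 0 0 0 0" --pt "1 0 0 0 0 0 0"

```text
time_s: 3.55
eef_pos: [165.0, -498.3, 350.8]
ee_rot: [-0.0, 0.987, 0.159, 0.0]
force: [-0.3, -0.1, 0.7]
grip_width: 0.002
grip_force: 0.0
```

Lid is up about 0.13 rad: tab (328,260) in scene, roughly (577,12,112), hob yaw about -85°.

```bash
cat >> h.py <<'E'
def rot(z,y): # tool z direction, approx tool y
    z=np.array(z,float);z/=np.linalg.norm(z);y=np.array(y,float);y-=z*(y@z);y/=np.linalg.norm(y)
    return np.column_stack([np.cross(y,z),y,z])
def Rq(q): return Ro.from_quat([q[1],q[2],q[3],q[0]]).as_matrix()
def rows(p0,R0,p1,R1,n): # constant row repeated n times, mm in, row in m/rad
    w=Ro.from_matrix(R0.T@R1).as_rotvec()/n;E=Ro.from_rotvec(w).as_matrix()
    S=sum(np.linalg.matrix_power(E,k) for k in range(n))
    v=np.linalg.solve(S,R0.T@(np.array(p1,float)-p0));P=np.array(p0,float);R=R0.copy()
    for k in range(n):
        P=P+R@v;R=R@E
        if k==n//2: print("mid",P.round(0))
    print(n,"rows",(v/1000).round(4),w.round(4));
E
python3 - <<'E'
from h import *
s=ctrl.sense();p=s["eef_pos"];R=Rq(s["ee_rot"])
R1=rot([0.0,-.77,-.64],[1,0,0])
rows(p,R,[575,110,250],R1,20)
E
```

```text
mid [ 492. -213.  384.]
20 rows [ 0.0388 -0.0035 -0.0118] [-0.0274 -0.0379 -0.0583]
```

>>> send_rows --pt "1 0.0388 -0.0035 -0.0118 -0.0274 -0.0379 -0.0583" --pt "1 0.0388 -0.0035 -0.0118 -0.0274 -0.0379 -0.0583" --pt "1 0.0388 -0.0035 -0.0118 -0.0274 -0.0379 -0.0583" --pt "1 0.0388 -0.0035 -0.0118 -0.0274 -0.0379 -0.0583" --pt "1 0.0388 -0.0035 -0.0118 -0.0274 -0.0379 -0.0583" --pt "1 0.0388 -0.0035 -0.0118 -0.0274 -0.0379 -0.0583" --pt "1 0.0388 -0.0035 -0.0118 -0.0274 -0.0379 -0.0583" --pt "1 0.0388 -0.0035 -0.0118 -0.0274 -0.0379 -0.0583" --pt "1 0.0388 -0.0035 -0.0118 -0.0274 -0.0379 -0.0583" --pt "1 0.0388 -0.0035 -0.0118 -0.0274 -0.0379 -0.0583"

```text
time_s: 4.8
eef_pos: [471.6, -245.8, 390.3]
ee_rot: [0.162, 0.873, 0.43, -0.162]
force: [-0.1, -0.9, -0.7]
grip_width: 0.001
grip_force: 0.0
```

>>> send_rows --pt "1 0.0388 -0.0035 -0.0118 -0.0274 -0.0379 -0.0583" --pt "1 0.0388 -0.0035 -0.0118 -0.0274 -0.0379 -0.0583" --pt "1 0.0388 -0.0035 -0.0118 -0.0274 -0.0379 -0.0583" --pt "1 0.0388 -0.0035 -0.0118 -0.0274 -0.0379 -0.0583" --pt "1 0.0388 -0.0035 -0.0118 -0.0274 -0.0379 -0.0583" --pt "1 0.0388 -0.0035 -0.0118 -0.0274 -0.0379 -0.0583" --pt "1 0.0388 -0.0035 -0.0118 -0.0274 -0.0379 -0.0583" --pt "1 0.0388 -0.0035 -0.0118 -0.0274 -0.0379 -0.0583" --pt "1 0.0388 -0.0035 -0.0118 -0.0274 -0.0379 -0.0583" --pt "1 0.0388 -0.0035 -0.0118 -0.0274 -0.0379 -0.0583"

```text
time_s: 6.05
eef_pos: [575.9, 111.2, 248.9]
ee_rot: [0.301, 0.639, 0.641, -0.301]
force: [1.3, -0.6, -0.2]
grip_width: 0.003
grip_force: 0.0
```

Run:
```python
from h import *
np.set_printoptions(precision=2,suppress=True)
s=ctrl.sense();p=s["eef_pos"];R=Rq(s["ee_rot"]);print(p,R[:,2],R[:,1],s["joints"],s["time_s"])
w=ctrl.capture("wrist");save(w,"w1.png")
print(-np.array(w["R"]).T@w["t"],[ (r["point"],r["score"]) for r in ctrl.landmark_of("lid_tab",w)[:2]])
q=ctrl.capture("scene")
print([ (r["point"],r["score"]) for r in ctrl.landmark_of("lid_tab",q)[:2]])
R1=rot([0.0,-.77,-.64],[1,0,0])
rows(p,R,[577,40,88],R1,5)
```

```text
[575.89 111.16 248.87] [ 0.   -0.77 -0.64] [ 1.  0. -0.] [ 0.31  0.65  1.17 -0.83  1.64  0.39] 6.05
[575.99 271.52 279.16] [([308.1, 177.0], 0.96)]
[([329.5, 261.6], 0.86)]
mid [577.  68. 152.]
5 rows [0.02 0.   0.03] [0. 0. 0.]
```

View pics/w1.png

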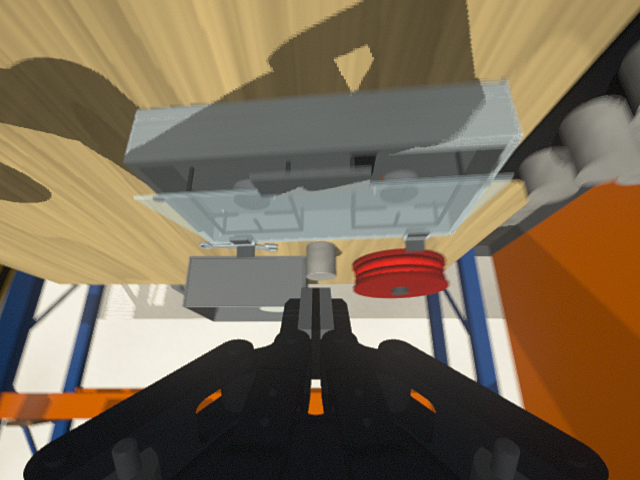

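The wrist picture (upside down) shows the slightly raised glass with the tab's edge around (310,177), and the shut fingers at (315,300).

Run:
```python
from h import *
np.set_printoptions(precision=1,suppress=True)
s=ctrl.sense();p=s["eef_pos"];R=Rq(s["ee_rot"])
P=[(ctrl.capture(n)) for n in("wrist","scene","top")]
A=np.zeros((3,3));b=np.zeros(3);rs=[]
for c in P:
    px=ctrl.landmark_of("lid_tab",c)[0]["point"];o,d=ray(c,px);d/=np.linalg.norm(d);M=np.eye(3)-np.outer(d,d);A+=M;b+=M@o;rs.append((c,px))
X=np.linalg.solve(A,b);print(X,[proj(c,X)-px for c,px in rs])
R1=rot([0.0,-.77,-.64],[1,0,0])
rows(p,R,[X[0],60,X[2]-20],R1,4)
rows(np.array([X[0],60,X[2]-20]),R1,[X[0],X[1]-18,X[2]-20],R1,4)
```

```text
[569.2   8.9 115.6] [array([0.3, 1.4]), array([-0.3,  0.5]), array([-0.5,  0.7])]
mid [571.  73. 134.]
4 rows [ 0. -0.  0.] [0. 0. 0.]
mid [569.   8.  96.]
4 rows [-0.  0.  0.] [0. 0. 0.]
```

>>> send_rows --pt "1 0.022 -0.0018 0.0365 0 0 0" --pt "1 0.022 -0.0018 0.0365 0 0 0" --pt "1 0.022 -0.0018 0.0365 0 0 0" --pt "1 0.022 -0.0018 0.0365 0 0 0" --pt "1 -0.0114 0 0.0153 0 0 0" --pt "1 -0.0114 0 0.0153 0 0 0" --pt "1 -0.0114 0 0.0153 0 0 0" --pt "1 0 0 0 0 0 0" --pt "1 0 0 0 0 0 0" --pt "1 -0.004 0 -0.003 0 0 0"

```text
time_s: 7.8
eef_pos: [568.8, -3.2, 91.0]
ee_rot: [0.301, 0.639, 0.641, -0.301]
force: [0.5, 0.3, -2.1]
grip_width: -0.001
grip_force: 1.0
```

Run:
```python
from h import *
np.set_printoptions(precision=4,suppress=True)
s=ctrl.sense();p=s["eef_pos"];R=Rq(s["ee_rot"]);print(p,R[:,2],s["force"],s["time_s"])
P=p.copy()
for th in list(np.linspace(.17,1.57,20))+list(np.linspace(1.6,1.69,4)):
    r=238;gap=max(0,17*np.tan(.69-th))+2.5
    c,sn=np.cos(th),np.sin(th)
    C=np.array([-242.6+r*c+gap*sn,79+r*sn-gap*c])
    T=C-11*np.array([-.64,.77]);W=np.array([597-28*c-0*1,T[0],T[1]])
    d=R.T@(W-P)/1000;P=W;print(round(th,2),W.round(0),d.round(4))
```

```text
[568.8016  -3.2208  90.996 ] [ 0.001  -0.7698 -0.6383] [ 0.4554  0.349  -2.0746] 7.8
0.17 [569.   1.  99.] [-0.0032  0.0006 -0.0083]
0.24 [570.  -2. 118.] [-0.0165  0.0004 -0.0097]
0.32 [570.  -7. 136.] [-0.0171  0.0006 -0.0083]
0.39 [571. -13. 154.] [-0.0177  0.0007 -0.0069]
0.46 [572. -20. 171.] [-0.0181  0.0008 -0.0054]
0.54 [573. -29. 188.] [-0.0184  0.001  -0.004 ]
0.61 [574. -39. 204.] [-0.0186  0.0011 -0.0025]
0.69 [575. -50. 219.] [-0.0188  0.0012 -0.001 ]
0.76 [577. -61. 233.] [-0.0176  0.0013  0.0003]
0.83 [578. -74. 245.] [-0.0175  0.0015  0.0016]
0.91 [580. -87. 256.] [-0.0173  0.0016  0.0029]
0.98 [ 581. -101.  267.] [-0.017   0.0016  0.0042]
1.05 [ 583. -116.  276.] [-0.0167  0.0017  0.0054]
1.13 [ 585. -131.  284.] [-0.0162  0.0018  0.0066]
1.2 [ 587. -147.  292.] [-0.0157  0.0019  0.0078]
1.28 [ 589. -164.  297.] [-0.0151  0.0019  0.009 ]
1.35 [ 591. -181.  302.] [-0.0144  0.002   0.01  ]
1.42 [ 593. -198.  306.] [-0.0136  0.002   0.0111]
1.5 [ 595. -215.  308.] [-0.0128  0.002   0.012 ]
1.57 [ 597. -233.  309.] [-0.0118  0.002   0.0129]
1.6 [ 598. -240.  309.] [-0.0045  0.0008  0.0055]
1.63 [ 599. -247.  308.] [-0.0044  0.0008  0.0056]
1.66 [ 599. -254.  308.] [-0.0042  0.0008  0.0058]
1.69 [ 600. -261.  307.] [-0.004   0.0008  0.0059]
```

>>> send_rows --pt "1 -0.0032 0.0006 -0.0083 0 0 0" --pt "1 -0.0165 0.0004 -0.0097 0 0 0" --pt "1 -0.0171 0.0006 -0.0083 0 0 0" --pt "1 -0.0177 0.0007 -0.0069 0 0 0" --pt "1 -0.0181 0.0008 -0.0054 0 0 0" --pt "1 -0.0184 0.001 -0.004 0 0 0" --pt "1 -0.0186 0.0011 -0.0025 0 0 0" --pt "1 -0.0188 0.0012 -0.001 0 0 0" --pt "1 -0.0176 0.0013 0.0003 0 0 0" --pt "1 -0.0175 0.0015 0.0016 0 0 0"

```text
time_s: 9.05
eef_pos: [578.0, -74.8, 245.8]
ee_rot: [0.301, 0.64, 0.64, -0.301]
force: [0.1, 0.5, -3.8]
grip_width: -0.006
grip_force: 1.4
```

Run:
```python
from h import *
s=ctrl.sense();print(s["eef_pos"],s["force"],s["joints"].round(2))
for n in("scene","wrist"):
    q=ctrl.capture(n);r=ctrl.landmark_of("lid_tab",q);print([(a["point"],a["score"]) for a in r[:2]])
    th=.83
    for th in(.75,.83,.9,1): print(th,proj(q,[597-28*np.cos(th),-242.6+253.5*np.cos(th),79+255*np.sin(th)]))
```

```text
[578.03829251 -74.84533841 245.78479604] [ 0.08801973  0.4979695  -3.79330287] [ 0.01  0.52  1.4  -0.91  1.36  0.28]
[([297.5, 208.0], 0.77)]
0.75 [304.56805195 215.22963023]
0.83 [298.64485456 209.81565599]
0.9 [293.03347519 205.25034874]
1 [284.39249234 199.07868191]
[]
0.75 [309.28939904 309.14514546]
0.83 [313.37600117 347.37987787]
0.9 [316.79963784 375.267695  ]
1 [321.32099531 406.32584538]
```

Lid follows as modelled (about 0.85 rad).

>>> send_rows --pt "1 -0.0173 0.0016 0.0029 0 0 0" --pt "1 -0.017 0.0016 0.0042 0 0 0" --pt "1 -0.0167 0.0017 0.0054 0 0 0" --pt "1 -0.0162 0.0018 0.0066 0 0 0" --pt "1 -0.0157 0.0019 0.0078 0 0 0" --pt "1 -0.0151 0.0019 0.009 0 0 0" --pt "1 -0.0144 0.002 0.01 0 0 0" --pt "1 -0.0136 0.002 0.0111 0 0 0" --pt "1 -0.0128 0.002 0.012 0 0 0" --pt "1 -0.0088 0.0015 0.0099 0 0 0"

```text
time_s: 10.5
eef_pos: [596.3, -230.3, 308.6]
ee_rot: [0.301, 0.64, 0.64, -0.301]
force: [-1.6, 1.2, 1.2]
grip_width: -0.004
grip_force: 1.0
```

>>> send_rows --pt "1 -0.003 0.0005 0.003 0 0 0" --pt "1 -0.0045 0.0008 0.0055 0 0 0" --pt "1 -0.0044 0.0008 0.0056 0 0 0" --pt "1 -0.0042 0.0008 0.0058 0 0 0" --pt "1 -0.004 0.0008 0.0059 0 0 0" --pt "1 -0.001 0 0.0015 0 0 0" --pt "1 0 0 0 0 0 0" --pt "1 0 0 0 0 0 0" --pt "1 0 0 0 0 0 0" --pt "1 0 0 0 0 0 0"

```text
time_s: 11.75
eef_pos: [600.1, -262.3, 307.1]
ee_rot: [0.301, 0.64, 0.641, -0.3]
force: [-3.8, 12.2, 1.6]
grip_width: -0.0
grip_force: 6.2
```

Run:
```python
from h import *
s=ctrl.sense();print(s["eef_pos"],s["force"],s["joints"].round(2))
for n in("scene","top"):
    q=ctrl.capture(n);r=ctrl.landmark_of("lid_tab",q);print([(a["point"],a["score"]) for a in r[:2]])
    for th in(1.4,1.5,1.6,1.7): print(th,proj(q,[597-28*np.cos(th),-242.6+253.5*np.cos(th),79+255*np.sin(th)]))
save(q,"t2.png",(230,120,240,240),2.5)
```

```text
[ 600.07066762 -262.26150009  307.09533391] [-3.78841193 12.18762417  1.56276301] [-0.3   0.5   1.27 -0.9   1.21 -0.04]
[([213.3, 174.4], 0.73)]
1.4 [244.83576992 180.2535379 ]
1.5 [234.41641582 177.38534152]
1.6 [224.0921502  175.35321183]
1.7 [214.01445402 174.17914016]
[([463.0, 187.1], 0.65), ([207.0, 297.7], 0.63)]
1.4 [418.29021312 191.90281117]
1.5 [434.18164731 190.0267212 ]
1.6 [449.84887251 188.56989626]
1.7 [464.97238602 187.56219254]
```

View pics/t2.png

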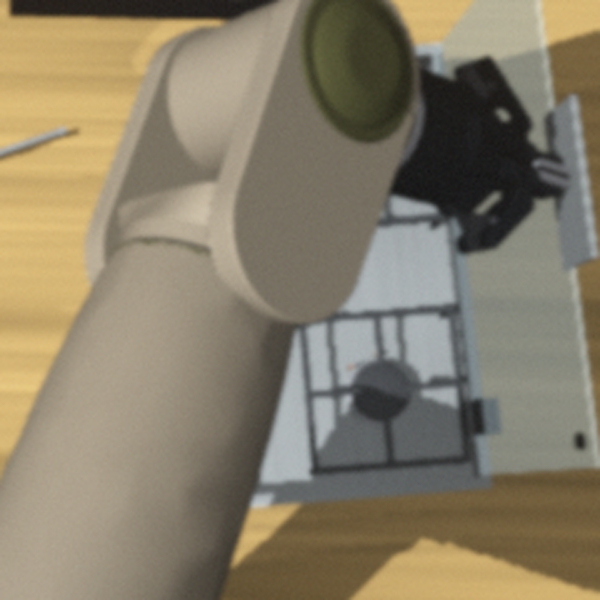

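Lid rests on its stop (pressing 12 N, tab at (463,187) in top view matches 1.70 rad). Next: back off and look at the spindle.

```bash
cat >> h.py <<'E'
def wcam(s,w): # camera in tool frame
    Rt=Rq(s["ee_rot"]);C=-np.array(w["R"]).T@np.array(w["t"]).ravel()
    return np.array(w["R"])@Rt, Rt.T@(C-s["eef_pos"])
E
python3 - <<'E'
from h import *
np.set_printoptions(precision=3,suppress=True)
s=ctrl.sense();w=ctrl.capture("wrist");M,c=wcam(s,w);print(M,c,w["camera_matrix"][0])
K=np.array(w["camera_matrix"])
def px(p,R,X): q=K@(M@(R.T@(np.array(X)-p)-c));return q[:2]/q[2]
R1=rot([0,0,-1],[1,0,0])
for p in([520,-110,180],[520,-90,150],[520,-62,150]): print(p,px(np.array(p,float),R1,[520,-61,48]))
p0=s["eef_pos"];R=Rq(s["ee_rot"])
a=np.array([598,-180,307.]);rows(p0,R,a,R,3);rows(a,R,[520,-105,170],R1,7)
q=ctrl.capture("scene");t=ctrl.capture("top")
A=np.zeros((3,3));b=np.zeros(3)
for n in("knob","knob_nose"):
  for c_ in(q,t):
    for r in ctrl.landmark_of(n,c_)[:1]: print(n,r["score"],onz(c_,r["point"],0 if n=="knob" else 25))
E
```

```text
[[-0.001  1.    -0.   ]
 [-0.951 -0.001 -0.31 ]
 [-0.31  -0.     0.951]] [  78.886    0.556 -142.887] [336.732   0.    315.414]
[520, -110, 180] [314.651 168.165]
[520, -90, 150] [314.634 200.208]
[520, -62, 150] [314.711 236.395]
mid [ 599. -207.  307.]
3 rows [ 0.018 -0.001 -0.021] [0. 0. 0.]
mid [ 553. -152.  220.]
7 rows [ 0.019 -0.011  0.012] [0.    0.125 0.   ]
knob 0.54 [574.824 344.013   0.   ]
knob 0.57 [575.624 337.729   0.   ]
knob_nose 0.75 [600.979 346.72   25.   ]
knob_nose 0.83 [611.982 335.626  25.   ]
```

>>> send_rows --pt "1 0.018 -0.001 -0.021 0 0 0" --pt "1 0.018 -0.001 -0.021 0 0 0" --pt "1 0.018 -0.001 -0.021 0 0 0" --pt "1 0.019 -0.011 0.012 0 0.125 0" --pt "1 0.019 -0.011 0.012 0 0.125 0" --pt "1 0.019 -0.011 0.012 0 0.125 0" --pt "1 0.019 -0.011 0.012 0 0.125 0" --pt "1 0.019 -0.011 0.012 0 0.125 0" --pt "1 0.019 -0.011 0.012 0 0.125 0" --pt "1 0.019 -0.011 0.012 0 0.125 0"

```text
time_s: 13.55
eef_pos: [519.8, -107.1, 172.2]
ee_rot: [0.001, 0.707, 0.707, 0.0]
force: [-0.1, 0.0, -0.5]
grip_width: -0.001
grip_force: 0.0
```

Run:
```python
from h import *
s=ctrl.sense();print(s["eef_pos"],Rq(s["ee_rot"])[:,2],s["force"],s["time_s"])
w=ctrl.capture("wrist")
for r in ctrl.landmark_of("spindle_tip",w): print(r["point"],r["score"],onz(w,r["point"],48))
e=proj(w,[520,-61,48]);print(e)
r=ctrl.landmark_of("spindle_tip",w);c=r[0]["point"] if r else e
x,y=int(c[0]),int(c[1]);x=min(max(x,40),600);y=min(max(y,40),440);print(x-40,y-40)
save(w,"sp.png",(x-40,y-40,80,80),7)
t=ctrl.capture("scene");print([a["point"] for a in ctrl.landmark_of("lid_tab",t)[:1]])
```

```text
[ 519.8436017  -107.11539209  172.19863222] [ 1.63621839e-03 -8.64271940e-04 -9.99998288e-01] [-0.07829765  0.02095803 -0.52488117] 13.55
[316.3, 173.1] 0.45 [521.58313342 -60.8475027   48.        ]
[314.28334411 173.29720707]
276 133
[[215.6, 177.5]]
```

View pics/sp.png

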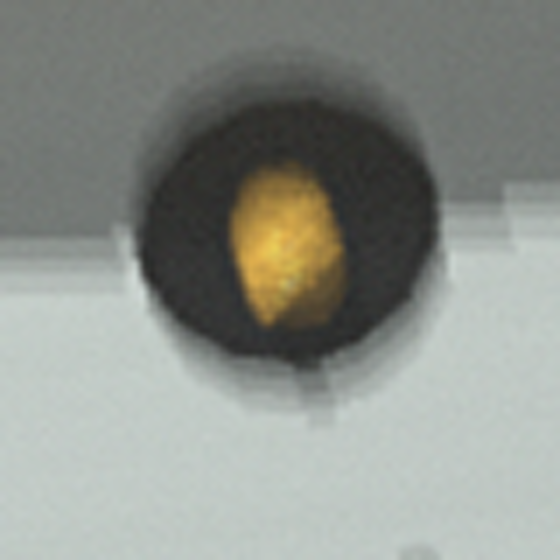

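The crop shows the brass tip around (288,245), i.e. pixel (317,168). Its dark ledge (the flat side) is at lower right, so the flat faces world yaw about -45°. I'll take a closer look from directly above.

>>> send_rows --pt "1 -0.006 0 0.016 0 0 0" --pt "1 -0.006 0 0.016 0 0 0" --pt "1 -0.006 0 0.016 0 0 0" --pt "1 -0.006 0 0.016 0 0 0" --pt "1 -0.006 0 0.016 0 0 0" --pt "1 -0.003 0 0.004 0 0 0" --pt "1 0 0 0 0 0 0" --pt "1 0 0 0 0 0 0" --pt "1 0 0 0 0 0 0" --pt "1 0 0 0 0 0 0"

```text
time_s: 15.05
eef_pos: [520.0, -140.2, 88.7]
ee_rot: [0.002, 0.707, 0.707, -0.001]
force: [-0.4, 0.2, -0.9]
grip_width: 0.0
grip_force: 0.0
```

Run:
```python
from h import *
from scipy.optimize import minimize
s=ctrl.sense();print(s["eef_pos"],s["time_s"])
ws=[ctrl.capture("wrist") for _ in range(3)];w=ws[-1]
print([(r["point"],r["score"],onz(w,r["point"],48)) for r in ctrl.landmark_of("spindle_tip",w)])
im=np.mean([a["img"].astype(float) for a in ws],0)
w2=dict(w);w2["img"]=im.astype(np.uint8)
c=proj(w,[521,-61,48]).astype(int);print(c)
# rectify to plane z=48, 0.1 mm grid: u=world x, v=-world y
g=np.arange(-15,15,.1);X,Y=np.meshgrid(521+g,-61-g)
P=np.array([X.ravel(),Y.ravel(),np.full(X.size,48.)]);q=np.array(w["camera_matrix"])@(np.array(w["R"])@P+np.array(w["t"]).reshape(3,1))
m=(q[:2]/q[2]).astype(np.float32)
rec=cv2.remap(im.astype(np.float32),m[0].reshape(X.shape),m[1].reshape(X.shape),cv2.INTER_CUBIC)
cv2.imwrite("pics/rec.png",cv2.resize(np.clip(rec[:,:,::-1],0,255).astype(np.uint8),(600,600)))
np.save("rec.npy",rec)
gold=rec[:,:,0]-rec[:,:,2]
print("gold pct",np.percentile(gold,[50,90,97,99.5]))
for th in(30,50,80):
    k=(gold>th).astype(np.uint8);mo=cv2.moments(k,True);print(th,k.sum()/100,521-15+mo["m10"]/mo["m00"]/10,-61+15-mo["m01"]/mo["m00"]/10)
```

```text
[ 519.95050761 -140.17771794   88.67612259] 15.05
[([320.4, 130.2], 0.73, array([523.19789084, -61.67064904,  48.        ]))]
[316 128]
gold pct [1.29373550e-01 7.57434692e+01 1.50170920e+02 1.57446021e+02]
30 115.99 522.5330976808345 -60.74871109578412
50 110.71 522.5224821605998 -60.70268268449101
80 76.5 521.6998954248367 -59.77006535947712
```

View pics/rec.png

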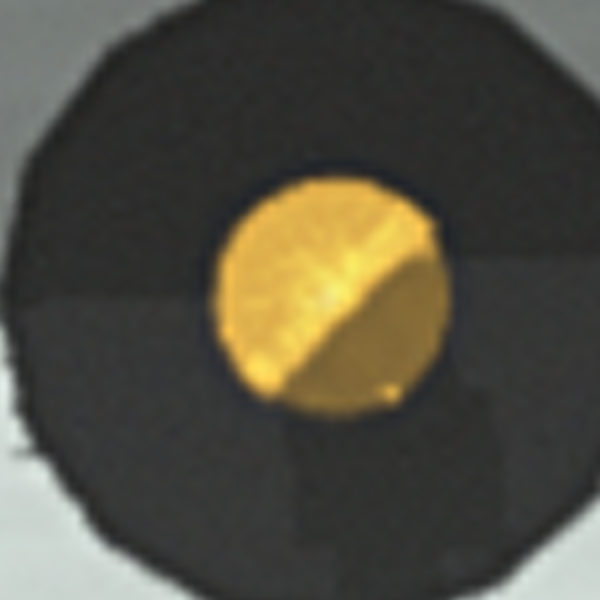

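The rectified view is clear. Shaft centre is at (332,297), world (522.6,-60.8), and the chord runs (280,395)–(435,245), so the flat faces yaw about -46°. Now to the knob.

Run:
```python
from h import *
s=ctrl.sense();p=s["eef_pos"];R=Rq(s["ee_rot"])
R1=rot([0,0,-1],[0,1,0]);print(R1)
a=p+[0,0,100]
rows(a,R,[615,342,150],R1,15)
```

```text
[[-1.  0.  0.]
 [ 0.  1.  0.]
 [ 0.  0. -1.]]
mid [670.  99. 168.]
15 rows [0.0218 0.0291 0.0025] [-0.0002  0.0002 -0.1047]
```

>>> send_rows --pt "1 0 0 -0.05 0 0 0" --pt "1 0 0 -0.05 0 0 0" --pt "1 0.0218 0.0291 0.0025 0 0 -0.1047" --pt "0 0.0218 0.0291 0.0025 0 0 -0.1047" --pt "0 0.0218 0.0291 0.0025 0 0 -0.1047" --pt "0 0.0218 0.0291 0.0025 0 0 -0.1047" --pt "0 0.0218 0.0291 0.0025 0 0 -0.1047" --pt "0 0.0218 0.0291 0.0025 0 0 -0.1047" --pt "0 0.0218 0.0291 0.0025 0 0 -0.1047" --pt "0 0.0218 0.0291 0.0025 0 0 -0.1047"

```text
time_s: 16.5
eef_pos: [670.3, 100.5, 167.2]
ee_rot: [0.001, 0.356, 0.934, -0.002]
force: [0.6, -0.2, 0.6]
grip_width: 0.499
grip_force: 0.0
```

>>> send_rows --pt "0 0.0218 0.0291 0.0025 0 0 -0.1047" --pt "0 0.0218 0.0291 0.0025 0 0 -0.1047" --pt "0 0.0218 0.0291 0.0025 0 0 -0.1047" --pt "0 0.0218 0.0291 0.0025 0 0 -0.1047" --pt "0 0.0218 0.0291 0.0025 0 0 -0.1047" --pt "0 0.0218 0.0291 0.0025 0 0 -0.1047" --pt "0 0.0218 0.0291 0.0025 0 0 -0.1047" --pt "0 0 0 0 0 0 0" --pt "0 0 0 0 0 0 0" --pt "0 0 0 0 0 0 0"

```text
time_s: 17.75
eef_pos: [615.2, 341.0, 149.2]
ee_rot: [0.0, 0.001, 1.0, -0.002]
force: [-0.6, -0.4, -0.4]
grip_width: 0.503
grip_force: 0.0
```

Run:
```python
from h import *
np.set_printoptions(precision=1,suppress=True)
s=ctrl.sense();print(s["eef_pos"],s["joints"],s["time_s"],s["grip_width"])
w=ctrl.capture("wrist")
K=onz(w,ctrl.landmark_of("knob",w)[0]["point"],0);N=onz(w,ctrl.landmark_of("knob_nose",w)[0]["point"],25)
print(K,N,np.degrees(np.arctan2(*(N-K)[[1,0]])))
c=K[:2]
g=np.arange(-40,40,.2);X,Y=np.meshgrid(c[0]+g,c[1]-g)
P=np.array([X.ravel(),Y.ravel(),np.full(X.size,34.)]);q=np.array(w["camera_matrix"])@(np.array(w["R"])@P+np.array(w["t"]).reshape(3,1))
m=(q[:2]/q[2]).astype(np.float32)
rec=cv2.remap(w["img"],m[0].reshape(X.shape),m[1].reshape(X.shape),cv2.INTER_CUBIC)
cv2.imwrite("pics/k.png",cv2.resize(np.clip(rec[:,:,::-1].astype(float)*1.8,0,255).astype(np.uint8),(600,600)))
```

```text
[615.2 341.  149.2] [ 0.3  0.8  1.  -0.   1.4 -1.2] 17.75 0.5033847267536788
[573.9 339.9   0. ] [603.5 341.9  25. ] 3.9210006412478893
```

View pics/k.png

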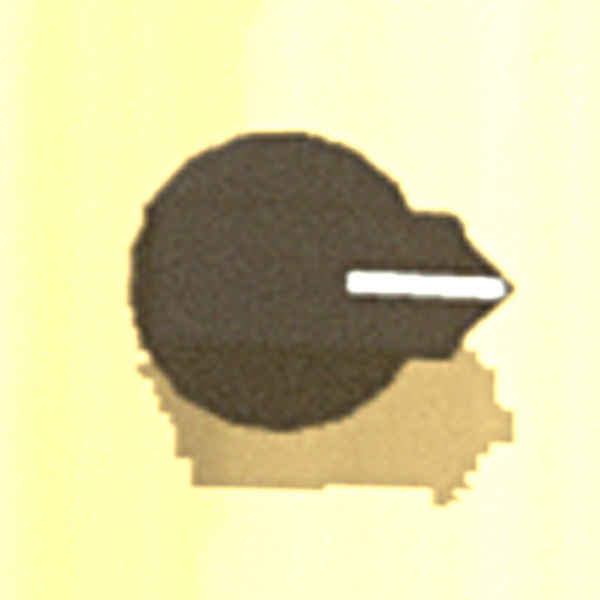

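The knob's white line runs (348,282)–(505,287), so yaw is -1.8°; its axis is at about (574.7,342.4).

>>> send_rows --pt "0 0.0135 0.0005 0.027 0 0 0.01" --pt "0 0.0135 0.0005 0.027 0 0 0.01" --pt "0 0.0135 0.0005 0.027 0 0 0.011" --pt "0 0 0 0.02 0 0 0" --pt "0 0 0 0.02 0 0 0" --pt "0 0 0 0.0172 0 0 0" --pt "0 0 0 0 0 0 0" --pt "1 0 0 0 0 0 0" --pt "1 0 0 0 0 0 0" --pt "1 0 0 0 0 0 0" --squeeze 50

```text
time_s: 19.15
eef_pos: [574.7, 343.7, 12.0]
ee_rot: [0.001, 0.015, 1.0, -0.001]
force: [0.2, 0.2, 4.1]
grip_width: 0.224
grip_force: 49.5
```

Run:
```python
from h import *
s=ctrl.sense();p=s["eef_pos"];R=Rq(s["ee_rot"]);print(p,R[:,0],s["force"],s["grip_width"],s["grip_force"],s["time_s"])
d=np.radians(-46+180);x=np.array([np.cos(d),np.sin(d),0]);R1=rot([0,0,-1],np.cross([0,0,-1],x));print(R1[:,0])
a=p+[0,0,150.]
# waypoint: so that spindle lies in view: camera 79 along tool x; stand 60 mm beyond the spindle, opposite x
t=np.array([522.6,-60.8,0])-50*x;t[2]=115;print(t)
rows(a,R,t,R1,17)
```

```text
[574.69375978 343.66028566  11.98796207] [-0.99953504  0.03042395 -0.00202282] [0.22032511 0.15026823 4.11276015] 0.2239515786574209 49.49019736581249 19.15
[-0.69465837  0.7193398   0.        ]
[557.33291852 -96.76699002 115.        ]
mid [608. 108. 137.]
17 rows [-0.0092 -0.0249  0.0028] [-0.0001  0.0002  0.0454]
```

>>> send_rows --pt "1 0 0 -0.04 0 0 0" --pt "1 0 0 -0.055 0 0 0" --pt "1 0 0 -0.055 0 0 0" --pt "1 -0.0092 -0.0249 0.0028 0 0 0.0454" --pt "1 -0.0092 -0.0249 0.0028 0 0 0.0454" --pt "1 -0.0092 -0.0249 0.0028 0 0 0.0454" --pt "1 -0.0092 -0.0249 0.0028 0 0 0.0454" --pt "1 -0.0092 -0.0249 0.0028 0 0 0.0454" --pt "1 -0.0092 -0.0249 0.0028 0 0 0.0454" --pt "1 -0.0092 -0.0249 0.0028 0 0 0.0454"

```text
time_s: 20.4
eef_pos: [608.5, 161.2, 141.9]
ee_rot: [0.0, 0.174, 0.985, -0.002]
force: [0.1, 0.7, -0.5]
grip_width: 0.222
grip_force: 49.0
```

>>> send_rows --pt "1 -0.0092 -0.0249 0.0028 0 0 0.0454" --pt "1 -0.0092 -0.0249 0.0028 0 0 0.0454" --pt "1 -0.0092 -0.0249 0.0028 0 0 0.0454" --pt "1 -0.0092 -0.0249 0.0028 0 0 0.0454" --pt "1 -0.0092 -0.0249 0.0028 0 0 0.0454" --pt "1 -0.0092 -0.0249 0.0028 0 0 0.0454" --pt "1 -0.0092 -0.0249 0.0028 0 0 0.0454" --pt "1 -0.0092 -0.0249 0.0028 0 0 0.0454" --pt "1 -0.0092 -0.0249 0.0028 0 0 0.0454" --pt "1 -0.0092 -0.0249 0.0028 0 0 0.0454"

```text
time_s: 21.65
eef_pos: [556.2, -96.8, 114.9]
ee_rot: [0.001, 0.391, 0.92, -0.002]
force: [-1.1, 0.1, -0.4]
grip_width: 0.221
grip_force: 49.0
```

Run:
```python
from h import *
np.set_printoptions(precision=1,suppress=True)
s=ctrl.sense();p=s["eef_pos"];R=Rq(s["ee_rot"]);print(p,R[:,0],R[:,2],s["force"],s["grip_width"],s["time_s"])
ws=[ctrl.capture("wrist") for _ in range(2)];w=ws[-1];im=np.mean([a["img"].astype(float) for a in ws],0)
def rect(c,h,z,n=600):
    g=np.linspace(-h,h,n);X,Y=np.meshgrid(c[0]+g,c[1]-g)
    P=np.array([X.ravel(),Y.ravel(),np.full(X.size,z)]);q=np.array(w["camera_matrix"])@(np.array(w["R"])@P+np.array(w["t"]).reshape(3,1))
    m=(q[:2]/q[2]).astype(np.float32)
    return cv2.remap(im.astype(np.float32),m[0].reshape(X.shape),m[1].reshape(X.shape),cv2.INTER_CUBIC)
rec=rect([522.6,-60.8],15,48.)
gold=rec[:,:,0]-rec[:,:,2];k=(gold>40).astype(np.uint8)
print(k.sum()/400.);(cx,cy),r=cv2.minEnclosingCircle(cv2.findNonZero(k));print("circle",522.6-15+cx/20,-60.8+15-cy/20,r/20)
o=np.clip(np.hstack([cv2.resize(rec,(400,400)),cv2.resize(im[:,:].astype(np.float32),(400,300))[:0] if 0 else cv2.copyMakeBorder(cv2.resize(im.astype(np.float32),(400,300)),0,100,0,0,cv2.BORDER_CONSTANT)])[:,:,::-1],0,255)
cv2.imwrite("pics/pl.png",o.astype(np.uint8))
```

```text
[556.2 -96.8 114.9] [-0.7  0.7 -0. ] [ 0. -0. -1.] [-1.1  0.1 -0.4] 0.22123048564575412 21.65
146.49
circle 520.8793045043946 -62.881788635253905 8.949049377441407
```

View pics/pl.png

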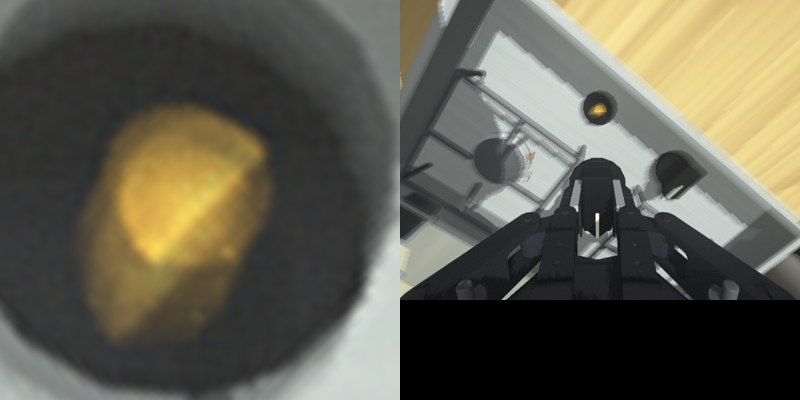

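Left panel: D-top chord (160,262)–(265,150), centre about (202,192). That gives the spindle as (522.7,-60.2) and the flat at -43 to -46°, which agrees with the first look. The knob is straight in the fingers, with its white line at (597,225).

>>> send_rows --pt "1 0.0099 0.0002 0 0 0 0" --pt "1 0.0099 0.0002 0 0 0 0" --pt "1 0.0099 0.0002 0 0 0 0" --pt "1 0.0099 0.0002 0 0 0 0" --pt "1 0.0098 0.0001 0 0 0 0" --pt "1 0 0 0.016 0 0 0" --pt "1 0 0 0.016 0 0 0" --pt "1 0 0 0.016 0 0 0" --pt "1 0 0 0 0 0 0" --pt "1 0 0 0 0 0 0"

```text
time_s: 23.0
eef_pos: [523.2, -60.2, 66.9]
ee_rot: [0.001, 0.391, 0.921, -0.002]
force: [-0.5, -0.4, 0.2]
grip_width: 0.217
grip_force: 49.0
```

>>> send_rows --pt "1 0 0 0.002 0 0 0" --pt "1 0 0 0.002 0 0 0" --pt "1 0 0 0.002 0 0 0" --pt "1 0 0 0.002 0 0 0" --pt "1 0 0 0.001 0 0 0" --pt "1 0 0 0.001 0 0 0" --pt "1 0 0 0 0 0 0" --pt "1 0 0 0 0 0 0" --pt "1 0 0 0 0 0 0" --pt "1 0 0 0 0 0 0"

```text
time_s: 24.25
eef_pos: [522.9, -60.1, 56.8]
ee_rot: [0.001, 0.39, 0.921, -0.002]
force: [0.2, -0.5, -0.8]
grip_width: 0.225
grip_force: 49.0
```

>>> send_rows --pt "1 0 0 0.0015 0 0 0" --pt "1 0 0 0.0015 0 0 0" --pt "1 0 0 0.001 0 0 0" --pt "1 0 0 0.001 0 0 0" --pt "1 0 0 0.001 0 0 0" --pt "1 0 0 0.001 0 0 0" --pt "1 0 0 0.001 0 0 0" --pt "1 0 0 0 0 0 0" --pt "1 0 0 0 0 0 0" --pt "1 0 0 0 0 0 0"

```text
time_s: 25.5
eef_pos: [522.9, -60.2, 48.8]
ee_rot: [0.001, 0.39, 0.921, -0.002]
force: [-0.6, -0.8, -0.3]
grip_width: 0.219
grip_force: 49.0
```

>>> send_rows --pt "1 0 0 0.001 0 0 0" --pt "1 0 0 0.001 0 0 0" --pt "1 0 0 0.001 0 0 0" --pt "1 0 0 0.001 0 0 0" --pt "1 0 0 0.001 0 0 0" --pt "1 0 0 0.001 0 0 0" --pt "1 0 0 0 0 0 0" --pt "1 0 0 0 0 0 0" --pt "1 0 0 0 0 0 0" --pt "1 0 0 0 0 0 0"

```text
time_s: 26.75
eef_pos: [523.0, -60.3, 42.9]
ee_rot: [0.001, 0.39, 0.921, -0.002]
force: [-0.3, -2.4, 5.3]
grip_width: 0.219
grip_force: 49.7
```

>>> send_rows --pt "1 0 0 0.001 0 0 0" --pt "1 0 0 0.001 0 0 0" --pt "1 0 0 0.001 0 0 0" --pt "1 0 0 0.001 0 0 0" --pt "1 0 0 0.001 0 0 0" --pt "1 0 0 0 0 0 0" --pt "1 0 0 0 0 0 0" --pt "1 0 0 0 0 0 0" --pt "1 0 0 0 0 0 0" --pt "1 0 0 0 0 0 0"

```text
time_s: 28.0
eef_pos: [523.1, -60.3, 38.2]
ee_rot: [0.001, 0.39, 0.921, -0.002]
force: [-3.3, -1.8, 9.0]
grip_width: 0.225
grip_force: 50.2
```

>>> send_rows --pt "1 0 0 0.0005 0 0 0" --pt "1 0 0 0.0005 0 0 0" --pt "1 0 0 0.0005 0 0 0" --pt "1 0 0 0 0 0 0" --pt "1 0 0 0 0 0 0" --pt "1 0 0 0 0 0 0" --pt "1 0 0 0 0 0 0" --pt "1 0 0 0 0 0 0" --pt "1 0 0 0 0 0 0" --pt "1 0 0 0 0 0 0"

```text
time_s: 29.25
eef_pos: [523.2, -60.3, 37.5]
ee_rot: [0.001, 0.39, 0.921, -0.002]
force: [-6.1, -1.3, 17.7]
grip_width: 0.223
grip_force: 51.4
```

Run:
```python
from h import *
s=ctrl.sense();print(s["eef_pos"],s["force"],s["wrist_torque"],s["grip_width"],s["grip_force"])
for n in("scene","top"):
    q=ctrl.capture(n);print(n,[(a["point"],a["score"]) for a in ctrl.landmark_of("lid_tab",q)[:1]])
```

```text
[523.21778156 -60.31952419  37.46400983] [-6.1203759  -1.29287587 17.68955491] [-0.26024193  1.08914744 -0.00219672] 0.223358748670247 51.425472755217925
scene [([385.7, 347.3], 0.68)]
top []
```

```bash
python3 -c "
from h import *
print(ctrl.finish_job())"
```

```text
the job is handed in; nothing more can be done
None
```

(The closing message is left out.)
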